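Tip the spring tray until the tea tin slides

ROBOT

A 6-joint arm with a two-finger parallel gripper is mounted at the origin on the work surface. World frame = base frame: x ahead of the robot, y to its left, z up, the work surface at z = 0. Lengths are in m, angles in degrees, forces in N, time in s.
With the tool pointing down it reaches from about 0.4 to 0.825 m from the base axis. Payload 7 kg.
Tool frame: the origin (TCP) lies between the finger pads; the fingertips stand 19 mm ahead of it and the grasp point (between the pads) is the TCP (r.finger_overhang is the distance from the TCP to the fingertips, in m); z points along the fingers, y is the direction in which the jaws open and shut (so a half turn about z gives the same grasp; the last joint's range is limited). The gripper opens to 88 mm and grips with 3 to 60 N. Pads are 19 mm wide; open, the fingers measure 130 mm over their backs; the gripper's body (78 mm by 193 mm) begins 47 mm behind the grasp point.
Start: joints at [80.965, 20.546, 0.682, 0, -70.136, -16.507], TCP at [0.291, 0.609, 0.246] pointing down, gripper open.
Joint ranges: [-176.03, 176.03], [-82.01, 121.73], [-58.28, 71.71], [-173.87, 95.51], [-174.79, -0.11], [-173.66, 173.66]. Speed limits (degrees/s): [136.94, 136.94, 172.46, 180, 180, 180].

INTERFACE

Orientations are given as [roll, pitch, yaw] about the fixed x, y, z axes, in that order (R = Rz(yaw) Ry(pitch) Rx(roll)).
In Python, from plant import r, optics gives the robot as it stands. The module is installed in compiled form; this text tells all that it offers.
- The arm moves only by the tool step_arm, never from a script. Its argument "increments" is a list of rows, each an object of numbers: "tx", "ty", "tz": the shift along the world's x, y, z in mm; "ax", "ay", "az": the turn, a rotation vector about the world's x, y, z in degrees; "claw": the gripper command: -1 is shut, 1 is fully open, values between are in proportion. In form: [{"tx": .., "ty": .., "tz": .., "ax": .., "ay": .., "az": .., "claw": ..}, ...]. A call has 1 to 12 rows; each row shifts and turns the commanded pose from where the row before left it; what a row does not reach is not made up. A row lasts 1/10 s, in which the tool goes at most 50 mm and 8.59 degrees, less where a joint would pass 70% of its speed; a pose out of reach is approached as far as the arm can. A call with a gripper value outside its range is refused whole. The fingers move at their own pace and stop on an object; "newtons" is the grip in N (left out, the last holds). Time passes only in rows, so rows that do not move let the fingers close. It gives the time, the measured TCP pose, the force and the opening at its end, in the units of the state.
- r.get_state(): the state, without advancing time (a new reading comes with each control period).
- optics.capture(name): name is "scene" or "top" or "wrist"; returns a dict with "image" (420x560x3 uint8, blue, green, red), "depth" (420x560 float32, m along the optical axis (not along the pixel's ray), 0 where there is no reading), "fx", "fy", "cx", "cy" (pixels), "distortion" ([k1, k2, p1, p2, k3] as OpenCV has them; the pictures are not rectified), "R" (3x3) and "t" (3): a world point X has camera coordinates R X + t. Camera axes: x right, y down, z forward; pixel columns grow to the right and rows downward; lengths in m; the calibration is good to about 2 mm. A picture is of the moment at which its call begins.
- r.close_job(): hands the job in, once; it reports no verdict.
The state is a dict: "time_s": time; "joints": joint angles; "qd": joint speeds; "joint_torque": joint torques, N m; "tcp_pos": TCP position; "eef_rot": TCP orientation; "contact_force": force on the tool from outside, world axes, zero at the start; "moment": the same for the moment, N m; "gripper_width": finger opening in m.
Only numpy, scipy, OpenCV 4.12 (cv2) and the standard library are available. Lean on these libraries where they do the work, as an engineer would, in place of code of your own. Each camera call takes 0.05 s, during which the arm holds its last target. There are 200 camera calls.

TASK

Set the square tea tin on the marked square at the upper end of the spring tray and let go of it. Then press the round paddle down slowly until the tin just starts to slide by itself, stop there and hold the tray still at that slope while the tin glides gently (no faster than about 30 cm a second) down to rest against the lip; then let the tray come back up level slowly and move clear. Don't touch the tin once it is loaded, never lean hard on the tray (over about 20 N), and leave the other things on the worktop where they are.

Things in the scene. Friction and masses are not known exactly. Their poses are not given: they have to be found in the camera images.
- tin_center (a point): centre (half-way up) of the square tea tin: plain steel, 56 x 56 mm, 42 mm tall, 0.18 to 0.35 kg, standing upright on the worktop; z up, x and y square to its sides
- tray_mid (a point): centre of the tray's floor, on its top face: a wooden tray on a steel stand, floor 134 mm above the worktop when level, 4 mm above the sprung axle. x points along the tray to its upper (loading) end, y along the axle, z out of the floor. Floor from x = -90 to +110 mm; side rails 10 mm high, 100 mm apart inside. The stand's two uprights, 65 to 71 mm either side, reach 8 mm above the floor
- lip (a point): middle of the top inner edge of the lip that closes the tray's low end: x = -90 mm from tray_mid, 18 mm above the floor; same axes as tray_mid. The tin rests against it with its centre at x = -62 mm from tray_mid
- loading_place (a point): middle of the loading place on the tray's floor, 67 mm from tray_mid towards the upper end, outlined by a thin dark square of 62 to 66 mm; same axes as tray_mid
- paddle (a point): middle of the upper face of the round paddle, 60 mm across, level with the floor, 165 mm from tray_mid beyond the lip; axes as tray_mid. Pressing it down tips the tray against a spring: about 4 N to start, about 8 N at 0.45 rad; let go, it springs back level. The press force drops by 1 to 2.5 N as the tin slides to the lip
- tray (a joint): tilt of the tray in rad: 0 level (stop), growing as the paddle goes down; hard stop at 0.56. The tin starts to slide by itself somewhere between 0.24 and 0.50, differently each time
- round_tin: bystander: round food tin, 68 mm across, 55 mm tall; origin at the centre of its underside
- mug: bystander: white mug, 80 mm across, 90 mm tall; origin at the centre of its underside
- salt_jar: bystander: small glass jar with a white cap, 44 mm across, 70 mm tall; origin at the centre of its underside
- bowl: bystander: white bowl, 120 mm across, 50 mm tall; origin at the centre of its underside
- thermos: bystander: green flask, 68 mm across, 200 mm tall; origin at the centre of its underside
- jug: bystander: yellow detergent jug, 90 x 130 mm, 220 mm tall; origin at the centre of its underside
Mind the look-alikes: they are no part of the job. Leave any red or yellow look-alike of the part that bears tin_center alone.

How it is judged:
By the outcome, as a careful person would: the job done as asked, in the order asked, and still so for the second after the job is handed in, with the robot touching nothing.
It also fails if it takes over 72 s, if anything falls off the work surface, if the arm or the gripper's body presses on something with over 40 N, if the wrist force passes 120 N, or if a joint passes its speed limit or range.

## Working session

There is one attempt and no reset: what is moved stays moved. The work goes in short steps, Python scripts to look and compute and a tool call to move; the robot and the scene stay as the last step left them, time stands still between calls to the robot, and variables do not carry over. Pictures are saved under pics/ and viewed, about 8 in all and at most 12, crops included, and the job is handed in when it is done.

Besides the shell and the picture viewer there is one more tool, called after "Request:" in YAML: its name, and indented under it one key for each argument. step_arm: Moves the arm, as the interface text tells. Its arguments: {"type":"object","properties":{"increments":{"type":"array","items":{"type":"object","properties":{"tx":{"type":"number"},"ty":{"type":"number"},"tz":{"type":"number"},"ax":{"type":"number"},"ay":{"type":"number"},"az":{"type":"number"},"claw":{"type":"number"}}}},"newtons":{"type":"number"}},"required":["increments"]}

```bash
mkdir -p pics; cat > h.py <<'E'
import numpy as np, cv2
from plant import r, optics
def K(c): return np.array([[c['fx'],0,c['cx']],[0,c['fy'],c['cy']],[0,0,1]],float)
def ray(c,uv):
    p=cv2.undistortPoints(np.array(uv,float).reshape(-1,1,2),K(c),np.array(c['distortion'],float)).reshape(-1,2)
    R=np.array(c['R']);t=np.array(c['t'])
    d=np.c_[p,np.ones(len(p))]@R
    return -R.T@t,d
def onz(c,uv,z):
    o,d=ray(c,uv); return o+d*((z-o[2])/d[:,2])[:,None]
def proj(c,X):
    return cv2.projectPoints(np.array(X,float).reshape(-1,1,3),cv2.Rodrigues(np.array(c['R']))[0],np.array(c['t'],float),K(c),np.array(c['distortion'],float))[0].reshape(-1,2)
def cloud(c):
    v,u=np.mgrid[0:420,0:560]; o,d=ray(c,np.c_[u.ravel(),v.ravel()])
    return (o+d*c['depth'].ravel()[:,None]).reshape(420,560,3)
E
python3 - <<'E'
from h import *
for n in('scene','top'):
    c=optics.capture(n); cv2.imwrite(f'pics/{n}.png',c['image']); print(n,c['fx'],-np.array(c['R']).T@c['t'],(c['depth']>0).mean())
    np.save(f'{n}.npy',c,allow_pickle=True)
print(r.get_state())
E
```

```text
scene 494.4160125170837 [1.62261621 0.4215183  1.07269719] 0.9948809523809524
top 538.0965104684301 [ 0.28524522 -0.05889115  1.5358101 ] 0.9961309523809524
{'time_s': 0.1, 'joints': array([ 8.09642941e+01,  2.05872734e+01,  6.39330504e-01, -1.69494968e-02,
       -7.01376299e+01, -1.65056934e+01]), 'qd': array([ 0.06040635, -0.14923274,  0.02541589,  0.11403896,  0.06232054,
       -0.0308222 ]), 'joint_torque': array([-2.47523079e-03, -5.84162772e+01,  2.93749684e+01,  7.01535568e+00,
        1.02007360e-02, -4.56197461e-05]), 'tcp_pos': array([0.29089683, 0.60864013, 0.24472184]), 'eef_rot': array([ 1.79913426e+02, -9.03632012e-03, -2.55471631e+01]), 'contact_force': array([ 0.1479789 , -0.12499522,  0.0562281 ]), 'moment': array([-0.00081351,  0.01217429, -0.00754392]), 'gripper_width': 0.0876870894783895}
```

View pics/scene.png

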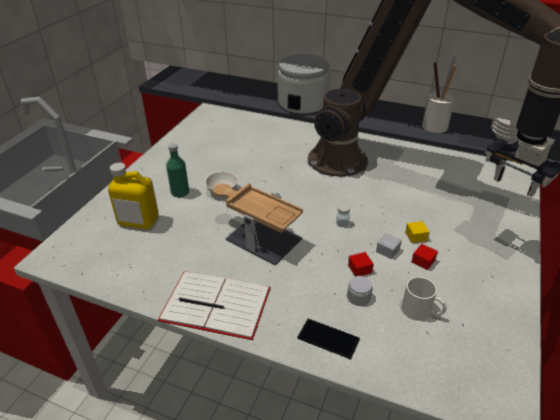

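View pics/top.png

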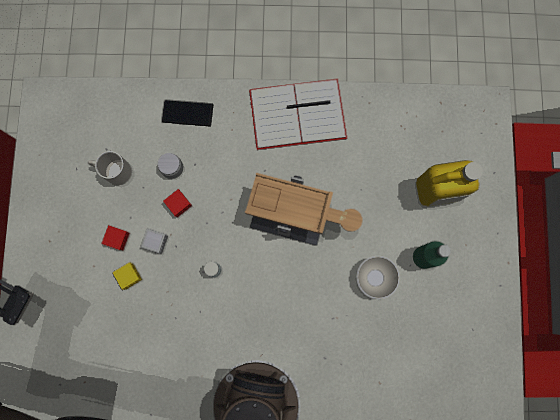

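Scene: the tray's loading square is at top (264,197) and its paddle at (349,220). Candidates for the tin: grey square at top (153,241) / scene (388,245); red (177,203) and (116,238); yellow (127,276); grey round tin (169,165). I choose the grey square one, and measure and crop it next.

```bash
python3 - <<'E'
from h import *
c=np.load('top.npy',allow_pickle=True).item(); im=c['image']; P=cloud(c)
def rect(m):
    cs,_=cv2.findContours(m.astype(np.uint8),cv2.RETR_EXTERNAL,cv2.CHAIN_APPROX_NONE); return max(cs,key=cv2.contourArea)
# tin: by height in depth
v,u=np.mgrid[0:420,0:560]
m=(abs(u-153)<25)&(abs(v-241)<25)&(P[...,2]>0.034)&(P[...,2]<0.05)&(np.ptp(im,axis=2)<40)
k=rect(m); W=onz(c,k.reshape(-1,2),0.042)[:,:2].astype(np.float32)
print('tin rect',cv2.minAreaRect(W*1000),'depth z',np.median(P[m][:,2]),P[m].mean(0))
# tray: orange mask
hsv=cv2.cvtColor(im,cv2.COLOR_BGR2HSV)
o=(hsv[...,0]>5)&(hsv[...,0]<22)&(hsv[...,1]>90)&(abs(u-300)<80)&(abs(v-205)<50)
f=o&(P[...,2]>0.12)&(P[...,2]<0.165)
k=rect(f); W=onz(c,k.reshape(-1,2),0.138)[:,:2].astype(np.float32)
print('tray all',cv2.minAreaRect(W*1000))
pd=f&(np.hypot(u-350,v-219)<16)
k2=rect(pd);print('paddle px',cv2.minEnclosingCircle(k2), onz(c,[cv2.minEnclosingCircle(k2)[0]],0.134), P[pd].mean(0))
body=f&(u<325)
k3=rect(cv2.morphologyEx(body.astype(np.uint8),cv2.MORPH_OPEN,np.ones((9,9))));print('body',cv2.minAreaRect(onz(c,k3.reshape(-1,2),0.144)[:,:2].astype(np.float32)*1000))
ff=P[f];print(np.percentile(ff[:,2],[5,25,50,75,95]))
cv2.imwrite('pics/crop.png',np.hstack([cv2.resize(im[150:270,90:210],(480,480),interpolation=2)[:, :380],cv2.resize(im[165:255,240:370],None,fx=3.2,fy=5.34*0.6,interpolation=2)[:480] if 0 else cv2.copyMakeBorder(cv2.resize(im[165:255,240:370],(416,288),interpolation=2),0,192,0,0,0)]))
E
```

```text
tin rect ((443.69744873046875, 300.5010070800781), (58.993629455566406, 57.18946075439453), 73.84342956542969) depth z 0.0421408413260701 [0.44351552 0.30090565 0.04187992]
tray all ((532.85400390625, -121.19735717773438), (302.6439514160156, 114.96066284179688), 76.63541412353516)
paddle px ((348.1311340332031, 218.06556701660156), 13.74623966217041) [[ 0.50623702 -0.23452652  0.134     ]] [ 0.50306922 -0.23633089  0.13389944]
body ((542.7330322265625, -74.9659652709961), (204.3230438232422, 114.37504577636719), 76.74919128417969)
[0.12904996 0.13208894 0.13439749 0.13728487 0.147079  ]
```

View pics/crop.png

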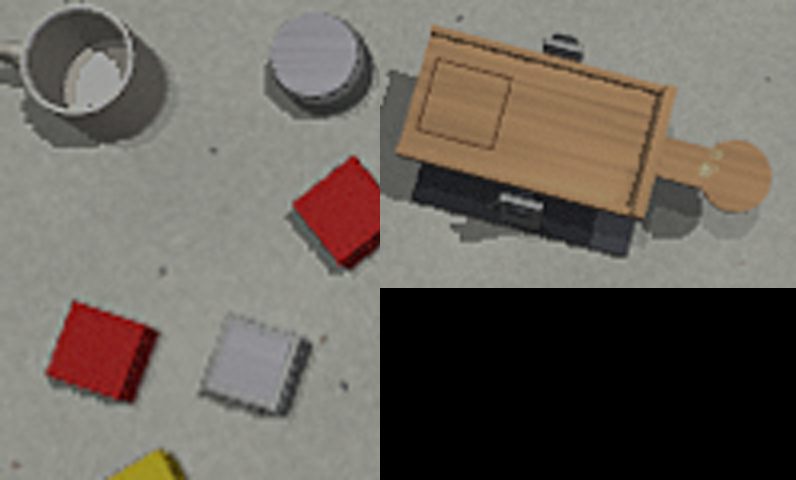

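Crop: the chosen tin is a bare grey square at full-frame (153,241), distinct from the red ones. The loading outline is centred at about (266,197.6) and the paddle at about (352,219.7).

```bash
python3 - <<'E'
from h import *
c=np.load('top.npy',allow_pickle=True).item(); P=cloud(c)
q=np.array([(437,59),(512,77),(490,150),(417,131)],float); q=np.c_[240+(q[:,0]-380)/3.2,165+q[:,1]/3.2]-0.35
W=onz(c,q,0.134); L=W.mean(0); print(W*1000,L)
pd=onz(c,[(240+(738-380)/3.2-.35,165+175/3.2-.35)],0.134)[0]; print('paddle',pd)
d=L-pd; print('len',np.linalg.norm(d[:2]),'yaw',np.degrees(np.arctan2(d[1],d[0])))
s=np.load('scene.npy',allow_pickle=True).item(); hs=cv2.cvtColor(s['image'],cv2.COLOR_BGR2HSV); Ps=cloud(s)
# plane/axis from scene: loading corners by depth cloud of orange
v,u=np.mgrid[0:420,0:560]
m=(hs[...,0]>5)&(hs[...,0]<22)&(hs[...,1]>90)&(u>200)&(u<310)&(v>175)&(v<235)&(abs(Ps[...,2]-.134)<.01)
X=Ps[m][:,:2].astype(np.float32)*1000; print('scene tray rect',cv2.minAreaRect(X))
m=(u>165)&(u<190)&(v>145)&(v<197)&(Ps[...,2]>.04)&(Ps[...,2]<.21); print('thermos',np.median(Ps[m],0),np.percentile(Ps[m],[3,97],axis=0))
for z in (.15,.19): 
  w=(abs(P[...,2]-z)<.02)&(abs(u-430)<25)&(abs(v-255)<25); print(P[w].mean(0))
E
```

```text
[[595.04443762   7.39450966 134.        ]
 [581.15629388 -55.40178118 134.        ]
 [519.23209433 -38.63639089 134.        ]
 [533.7767585   22.12605305 134.        ]] [ 0.5573024 -0.0161294  0.134    ]
paddle [ 0.50304649 -0.24350456  0.134     ]
len 0.23375877343223497 yaw 76.57913620591535
scene tray rect ((534.7839965820312, -119.22190856933594), (305.3435974121094, 117.6875228881836), 76.1850814819336)
thermos [ 0.43864852 -0.45533266  0.11304529] [[ 0.4083888  -0.48664592  0.04463968]
 [ 0.45527848 -0.43504437  0.19632064]]
[ 0.41633523 -0.45964371  0.14214146]
[ 0.41973581 -0.46620109  0.19687527]
```

Request:
step_arm:
  increments:
    - {"tx": 37,"ty": -20,"az": 4.65,"claw": 0.7}
    - {"tx": 37,"ty": -38,"az": 4.65}
    - {"tx": 30,"ty": -40}
    - {"tx": 25,"ty": -42}
    - {"tx": 14,"ty": -46}
    - {"tx": 10,"ty": -48}
    - {"ty": -48}
    - {"ty": -26,"tz": -20}
    - {"tz": -40}
    - {"tz": -30}
  newtons: 25

```text
$.increments[0]: bad value
```

Request:
step_arm:
  increments:
    - {"tx": 37,"ty": -20,"tz": 0,"ax": 0,"ay": 0,"az": 4.65,"claw": 0.7}
    - {"tx": 37,"ty": -38,"tz": 0,"ax": 0,"ay": 0,"az": 4.65,"claw": 0.7}
    - {"tx": 30,"ty": -40,"tz": 0,"ax": 0,"ay": 0,"az": 0,"claw": 0.7}
    - {"tx": 25,"ty": -42,"tz": 0,"ax": 0,"ay": 0,"az": 0,"claw": 0.7}
    - {"tx": 14,"ty": -46,"tz": 0,"ax": 0,"ay": 0,"az": 0,"claw": 0.7}
    - {"tx": 10,"ty": -48,"tz": 0,"ax": 0,"ay": 0,"az": 0,"claw": 0.7}
    - {"tx": 0,"ty": -48,"tz": 0,"ax": 0,"ay": 0,"az": 0,"claw": 0.7}
    - {"tx": 0,"ty": -26,"tz": -20,"ax": 0,"ay": 0,"az": 0,"claw": 0.7}
    - {"tx": 0,"ty": 0,"tz": -40,"ax": 0,"ay": 0,"az": 0,"claw": 0.7}
    - {"tx": 0,"ty": 0,"tz": -30,"ax": 0,"ay": 0,"az": 0,"claw": 0.7}
  newtons: 25

```text
time_s: 1.1
tcp_pos: [0.4416, 0.3017, 0.1544]
eef_rot: [-180.0, 0.0, -16.3]
contact_force: [0.2, 1.1, -0.1]
gripper_width: 0.0743
```

```bash
python3 - <<'E'
from h import *
s=r.get_state(); print(s['time_s'],s['tcp_pos'],s['eef_rot'],s['gripper_width'])
c=optics.capture('wrist'); np.save('wrist.npy',c,allow_pickle=True); cv2.imwrite('pics/w1.png',c['image'])
P=cloud(c); m=(abs(P[...,2]-.042)<.006)&(np.hypot(P[...,0]-.444,P[...,1]-.3)<.045)&(np.ptp(c['image'],axis=2)<40)
cs,_=cv2.findContours(m.astype(np.uint8),0,1); k=max(cs,key=cv2.contourArea)
print(cv2.minAreaRect(onz(c,k.reshape(-1,2),.042)[:,:2].astype(np.float32)*1000))
E
```

```text
1.1 [0.44160916 0.30170297 0.15443248] [-1.79963984e+02  1.84307272e-02 -1.63456644e+01] 0.07431225689339498
((447.52740478515625, 298.9013977050781), (55.61103820800781, 56.13356018066406), 73.64907836914062)
```

View pics/w1.png

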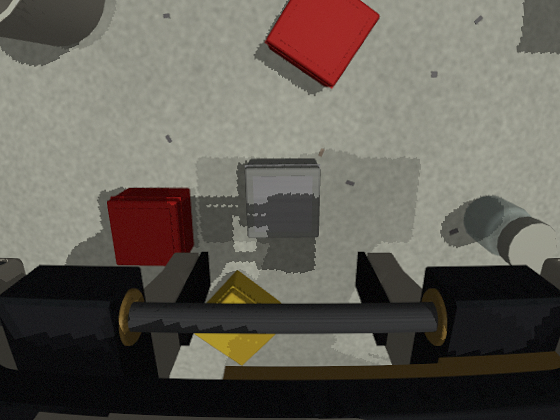

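The wrist view shows the tin at (283,200) between the open fingers, with the red one clear to the left. The wrist estimate, (447.5, 298.9) mm, agrees with the top view within 4 mm.

Request:
step_arm:
  increments:
    - {"tx": 2,"ty": -1,"tz": -20,"ax": 0,"ay": 0,"az": 0,"claw": 0.7}
    - {"tx": 0,"ty": 0,"tz": -35,"ax": 0,"ay": 0,"az": 0,"claw": 0.7}
    - {"tx": 0,"ty": 0,"tz": -35,"ax": 0,"ay": 0,"az": 0,"claw": 0.7}
    - {"tx": 0,"ty": 0,"tz": -25,"ax": 0,"ay": 0,"az": 0,"claw": 0.7}
    - {"tx": 0,"ty": 0,"tz": -10,"ax": 0,"ay": 0,"az": 0,"claw": 0.7}
    - {"tx": 0,"ty": 0,"tz": 0,"ax": 0,"ay": 0,"az": 0,"claw": 0.7}
    - {"tx": 0,"ty": 0,"tz": 0,"ax": 0,"ay": 0,"az": 0,"claw": -0.5}
    - {"tx": 0,"ty": 0,"tz": 0,"ax": 0,"ay": 0,"az": 0,"claw": -0.5}
    - {"tx": 0,"ty": 0,"tz": 0,"ax": 0,"ay": 0,"az": 0,"claw": -0.5}
    - {"tx": 0,"ty": 0,"tz": 0,"ax": 0,"ay": 0,"az": 0,"claw": -0.5}
    - {"tx": 0,"ty": 0,"tz": 0,"ax": 0,"ay": 0,"az": 0,"claw": -0.5}
  newtons: 25

```text
time_s: 2.25
tcp_pos: [0.4442, 0.3025, 0.0318]
eef_rot: [-179.9, -0.0, -16.2]
contact_force: [-1.8, -1.8, 8.0]
gripper_width: 0.0558
```

Request:
step_arm:
  increments:
    - {"tx": 0,"ty": 0,"tz": 15,"ax": 0,"ay": 0,"az": 0,"claw": -0.5}
    - {"tx": 0,"ty": 0,"tz": 35,"ax": 0,"ay": 0,"az": 0,"claw": -0.5}
    - {"tx": 0,"ty": 0,"tz": 45,"ax": 0,"ay": 0,"az": 0,"claw": -0.5}
    - {"tx": 0,"ty": 0,"tz": 45,"ax": 0,"ay": 0,"az": 0.8,"claw": -0.5}
    - {"tx": 6,"ty": -18,"tz": 35,"ax": 0,"ay": 0,"az": 1,"claw": -0.5}
    - {"tx": 13,"ty": -36,"tz": 15,"ax": 0,"ay": 0,"az": 1,"claw": -0.5}
    - {"tx": 16,"ty": -45,"tz": 0,"ax": 0,"ay": 0,"az": 0,"claw": -0.5}
    - {"tx": 16,"ty": -45,"tz": 0,"ax": 0,"ay": 0,"az": 0,"claw": -0.5}
    - {"tx": 16,"ty": -45,"tz": 0,"ax": 0,"ay": 0,"az": 0,"claw": -0.5}
    - {"tx": 16,"ty": -45,"tz": 0,"ax": 0,"ay": 0,"az": 0,"claw": -0.5}
    - {"tx": 14,"ty": -42,"tz": 0,"ax": 0,"ay": 0,"az": 0,"claw": -0.5}
    - {"tx": 10,"ty": -30,"tz": 0,"ax": 0,"ay": 0,"az": 0,"claw": -0.5}
  newtons: 25

```text
time_s: 3.45
tcp_pos: [0.5508, -0.0064, 0.2206]
eef_rot: [-180.0, 0.0, -13.5]
contact_force: [0.2, 0.8, -3.1]
gripper_width: 0.0561
```

Request:
step_arm:
  increments:
    - {"tx": 3,"ty": -10,"tz": 0,"ax": 0,"ay": 0,"az": 0,"claw": -0.5}
    - {"tx": 0,"ty": 0,"tz": 0,"ax": 0,"ay": 0,"az": 0,"claw": -0.5}
    - {"tx": 0,"ty": 0,"tz": 0,"ax": 0,"ay": 0,"az": 0,"claw": -0.5}

```text
time_s: 3.75
tcp_pos: [0.5535, -0.0135, 0.2204]
eef_rot: [-180.0, 0.0, -13.5]
contact_force: [0.9, 0.2, -3.1]
gripper_width: 0.056
```

```bash
python3 - <<'E'
from h import *
s=r.get_state(); print(s['time_s'],s['tcp_pos'],s['eef_rot'],s['gripper_width'],s['contact_force'])
c=optics.capture('wrist'); np.save('wrist2.npy',c,allow_pickle=True); cv2.imwrite('pics/w2.png',c['image'])
c=optics.capture('scene'); np.save('scene2.npy',c,allow_pickle=True)
E
```

```text
3.75 [ 0.55351266 -0.01354136  0.22040636] [-1.79983189e+02  2.70234460e-02 -1.34783671e+01] 0.05596504240351101 [ 0.86278051  0.15420792 -3.08974009]
```

View pics/w2.png

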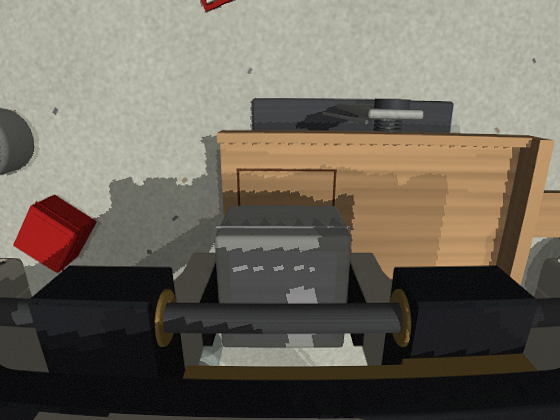

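Wrist view: the tin is held square to the tray. The outline's far corners are at (238,170) and (335,170), and the tin's top far edge runs from (217,228) to (349,228).

```bash
python3 - <<'E'
from h import *
c=np.load('wrist2.npy',allow_pickle=True).item(); im=c['image']
g=cv2.cvtColor(im,cv2.COLOR_BGR2GRAY).astype(int)
print('row profile',g[160:180,290]); print('col',g[185,230:246],g[185,328:344]); print('tin edge',g[200:235,290])
a=np.radians(76.6); ex=np.array([np.cos(a),np.sin(a)]); ey=np.array([-ex[1],ex[0]])
t=np.array([.55351,-.01354])
O=onz(c,[(238,170),(335,170)],.134); T=onz(c,[(217,228),(349,228)],.2306)
for n,X in(('outline',O),('tin top edge',T)): print(n,X, (X[:,:2]-t)@ex*1000,(X[:,:2]-t)@ey*1000)
E
```

```text
row profile [147 148 148 150 153 157 158 161 143  82  49 117 145 144 147 135 133 132
 132 130]
col [116 115 117 118 116 117 122  68  44  79 121 117 115 116 118 117] [125 126 125 126 126  63  42  74 132 127 126 127 126 126 126 128]
tin edge [ 65  66  66  68  65  67  67  64  68  67  65  67  67  65  65  66  67  66
  66  63  66  65  67  66  65  64 119 128  80  64  67  67  68  68  67]
outline [[ 0.5961101   0.0050885   0.134     ]
 [ 0.58121001 -0.05690399  0.134     ]] [ 27.9938346  -35.76402171] [-37.12323354 -36.99541895]
tin top edge [[ 0.59280537  0.00256367  0.2306    ]
 [ 0.58056175 -0.04830337  0.2306    ]] [ 24.77188397 -27.54778125] [-34.49359217 -34.37162508]
```

```bash
python3 - <<'E'
from h import *
c=np.load('wrist2.npy',allow_pickle=True).item(); P=cloud(c)
a=np.radians(76.6); ex=np.array([np.cos(a),np.sin(a)]); ey=np.array([-ex[1],ex[0]]); t=np.array([.55351,-.01354])
for v in (195,200,204,206,208,212,218,224,227,229,232,240,250): 
  X=P[v,290]; print(v,X[2].round(4),((X[:2]-t)@ey*1000).round(1))
for u in (214,217,220,225,290,340,345,349,352): X=P[240,u]; print(u,X[2].round(4),((X[:2]-t)@ex*1000).round(1))
s=np.load('scene2.npy',allow_pickle=True).item(); Q=cloud(s); m=(np.hypot(Q[...,0]-t[0],Q[...,1]-t[1])<.05)&(Q[...,2]<.236)&(Q[...,2]>.18)
X=Q[m]; print(np.percentile((X[:,:2]-t)@ey*1000,[1,5,10,25,50]),m.sum())
E
```

```text
195 0.1334 -19.8
200 0.1341 -16.5
204 0.1329 -13.2
206 0.1905 -30.6
208 0.1956 -31.2
212 0.2014 -31.1
218 0.209 -30.8
224 0.2169 -30.9
227 0.2206 -31.0
229 0.2235 -31.2
232 0.2249 -30.4
240 0.2308 -29.4
250 0.2313 -25.2
214 0.2274 27.0
217 0.2303 25.2
220 0.2295 24.1
225 0.2312 21.8
290 0.2308 -4.2
340 0.2313 -24.1
345 0.23 -26.4
349 0.2299 -28.0
352 0.1343 -49.9
[-33.24733319 -31.95016447 -31.06577417 -29.25069182 -19.42729934] 480
```

Request:
step_arm:
  increments:
    - {"tx": 1.6,"ty": -2.9,"tz": -5,"ax": 0,"ay": 0,"az": 0,"claw": -0.5}
    - {"tx": 0,"ty": 0,"tz": -15,"ax": 0,"ay": 0,"az": 0,"claw": -0.5}
    - {"tx": 0,"ty": 0,"tz": -15,"ax": 0,"ay": 0,"az": 0,"claw": -0.5}
    - {"tx": 0,"ty": 0,"tz": -9,"ax": 0,"ay": 0,"az": 0,"claw": -0.5}
    - {"tx": 0,"ty": 0,"tz": -5,"ax": 0,"ay": 0,"az": 0,"claw": -0.5}
    - {"tx": 0,"ty": 0,"tz": -2,"ax": 0,"ay": 0,"az": 0,"claw": -0.5}
    - {"tx": 0,"ty": 0,"tz": -1,"ax": 0,"ay": 0,"az": 0,"claw": -0.5}
    - {"tx": 0,"ty": 0,"tz": 0,"ax": 0,"ay": 0,"az": 0,"claw": -0.5}

```text
time_s: 4.65
tcp_pos: [0.5558, -0.0166, 0.1689]
eef_rot: [-180.0, -0.0, -13.4]
contact_force: [0.0, 0.4, -4.0]
gripper_width: 0.0555
```

```bash
python3 - <<'E'
from h import *
s=r.get_state(); print(s['tcp_pos'],s['contact_force'])
c=optics.capture('scene'); np.save('scene3.npy',c,allow_pickle=True); cv2.imwrite('pics/s3.png',cv2.resize(c['image'][165:265,190:330],(784,560),interpolation=2))
E
```

```text
[ 0.55579144 -0.01662377  0.16894395] [ 0.04921252  0.43881112 -4.03786846]
```

View pics/s3.png

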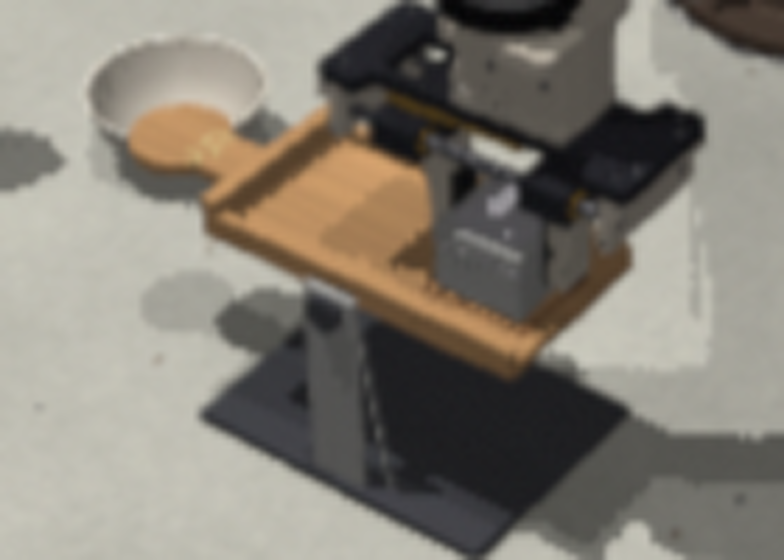

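The tin is over the outline, inside the rails, and still about 2–3 mm up. I'll lower it gently.

Request:
step_arm:
  increments:
    - {"tx": 0,"ty": 0,"tz": -1,"ax": 0,"ay": 0,"az": 0,"claw": -0.5}
    - {"tx": 0,"ty": 0,"tz": -0.7,"ax": 0,"ay": 0,"az": 0,"claw": -0.5}
    - {"tx": 0,"ty": 0,"tz": 0,"ax": 0,"ay": 0,"az": 0,"claw": -0.5}
    - {"tx": 0,"ty": 0,"tz": 0,"ax": 0,"ay": 0,"az": 0,"claw": -0.5}

```text
time_s: 5.1
tcp_pos: [0.5555, -0.0168, 0.1669]
eef_rot: [-180.0, -0.0, -13.4]
contact_force: [-0.2, -1.7, -2.7]
gripper_width: 0.0556
```

Request:
step_arm:
  increments:
    - {"tx": 0,"ty": 0,"tz": -0.8,"ax": 0,"ay": 0,"az": 0,"claw": -0.5}
    - {"tx": 0,"ty": 0,"tz": 0,"ax": 0,"ay": 0,"az": 0,"claw": -0.5}
    - {"tx": 0,"ty": 0,"tz": 0,"ax": 0,"ay": 0,"az": 0,"claw": -0.5}

```text
time_s: 5.4
tcp_pos: [0.5555, -0.0167, 0.166]
eef_rot: [180.0, 0.0, -13.4]
contact_force: [-0.3, 0.1, -3.3]
gripper_width: 0.056
```

Request:
step_arm:
  increments:
    - {"tx": 0,"ty": 0,"tz": -0.6,"ax": 0,"ay": 0,"az": 0,"claw": -0.5}
    - {"tx": 0,"ty": 0,"tz": 0,"ax": 0,"ay": 0,"az": 0,"claw": -0.5}
    - {"tx": 0,"ty": 0,"tz": 0,"ax": 0,"ay": 0,"az": 0,"claw": -0.5}

```text
time_s: 5.7
tcp_pos: [0.5556, -0.0167, 0.1658]
eef_rot: [-180.0, -0.0, -13.4]
contact_force: [-1.5, 0.9, 1.0]
gripper_width: 0.0559
```

Request:
step_arm:
  increments:
    - {"tx": 0,"ty": 0,"tz": -0.6,"ax": 0,"ay": 0,"az": 0,"claw": -0.5}
    - {"tx": 0,"ty": 0,"tz": 0,"ax": 0,"ay": 0,"az": 0,"claw": -0.5}
    - {"tx": 0,"ty": 0,"tz": 0,"ax": 0,"ay": 0,"az": 0,"claw": -0.5}

```text
time_s: 6.0
tcp_pos: [0.5556, -0.0167, 0.1657]
eef_rot: [180.0, -0.0, -13.4]
contact_force: [-3.9, 0.6, 4.9]
gripper_width: 0.0559
```

Request:
step_arm:
  increments:
    - {"tx": 0,"ty": 0,"tz": 0.8,"ax": 0,"ay": 0,"az": 0,"claw": -0.5}
    - {"tx": 0,"ty": 0,"tz": 0,"ax": 0,"ay": 0,"az": 0,"claw": 0.3}
    - {"tx": 0,"ty": 0,"tz": 0,"ax": 0,"ay": 0,"az": 0,"claw": 0.5}
    - {"tx": 0,"ty": 0,"tz": 0,"ax": 0,"ay": 0,"az": 0,"claw": 0.75}
    - {"tx": 0,"ty": 0,"tz": 0,"ax": 0,"ay": 0,"az": 0,"claw": 0.75}
    - {"tx": 0,"ty": 0,"tz": 0,"ax": 0,"ay": 0,"az": 0,"claw": 0.75}

```text
time_s: 6.6
tcp_pos: [0.5556, -0.0167, 0.1657]
eef_rot: [-180.0, -0.0, -13.4]
contact_force: [-0.3, 0.1, -0.8]
gripper_width: 0.0762
```

Request:
step_arm:
  increments:
    - {"tx": 0,"ty": 0,"tz": 5,"ax": 0,"ay": 0,"az": 0,"claw": 0.75}
    - {"tx": 0,"ty": 0,"tz": 15,"ax": 0,"ay": 0,"az": 0,"claw": 0.75}
    - {"tx": 0,"ty": 0,"tz": 30,"ax": 0,"ay": 0,"az": 0,"claw": 0.75}
    - {"tx": 0,"ty": 0,"tz": 30,"ax": 0,"ay": 0,"az": 0,"claw": 0.75}

```text
time_s: 7.0
tcp_pos: [0.5553, -0.0169, 0.2466]
eef_rot: [180.0, 0.0, -13.4]
contact_force: [1.0, -0.4, -0.4]
gripper_width: 0.0766
```

```bash
python3 - <<'E'
from h import *
s=r.get_state(); print(s['time_s'],s['tcp_pos'],s['contact_force'],s['gripper_width'])
c=optics.capture('scene'); w=optics.capture('wrist'); np.save('wrist4.npy',w,allow_pickle=True)
cv2.imwrite('pics/s4.png',np.hstack([cv2.resize(c['image'][165:265,210:310],(400,400),interpolation=2),cv2.resize(w['image'],None,fx=.71,fy=.953,interpolation=3)]))
E
```

```text
7.0 [ 0.55526887 -0.01685809  0.24662038] [ 0.97419407 -0.40404313 -0.35722162] 0.07658132700540825
```

View pics/s4.png

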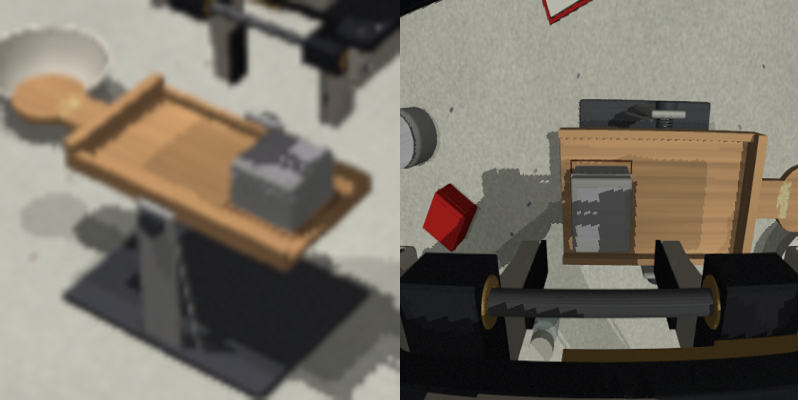

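The tin stands inside the outline on the tray, let go and clear of the rails (scene crop, tin at (283,165)). Next I work out the press poses.

```bash
cat > mon.py <<'E'
from h import *
A=np.radians(76.6); EX=np.array([np.cos(A),np.sin(A)]); EY=np.array([-EX[1],EX[0]]); MID=np.array([.5430,-.0826]); B=np.radians(12)
def tcp_of(th):
    o=[]
    for d,rx,rz in((.163,.0133,-.0166),(.1815,-.0053,-.0206)):
        o.append((-d*np.cos(th)-.004*np.sin(th)-rx,.130-d*np.sin(th)+.004*np.cos(th)-rz))
    return o[0] if th>B else o[1]
def theta(z):
    from scipy.optimize import brentq
    return brentq(lambda t:max(.130-d*np.sin(t)+.004*np.cos(t)-rz for d,rz in((.163,-.0166),(.1815,-.0206)))-z,-.1,.7)
def tin(c,th):
    """tray x of the tin: centroid of grey pixels standing on the tray, in tray frame"""
    P=cloud(c); q=P.copy(); q[...,:2]-=[.5415,-.0815]; q[...,2]-=.130
    a=q[...,:2]@EX; y=q[...,:2]@EY; z=q[...,2]
    # tilt: low end (-x) goes down
    x=a*np.cos(th)+z*np.sin(th); h=-a*np.sin(th)+z*np.cos(th)-.004
    g=(np.ptp(c['image'].astype(int),axis=2)<30)
    m=g&(abs(y)<.04)&(h>.034)&(h<.05)&(x>-.1)&(x<.115)
    f=(~g)&(abs(y)<.045)&(abs(h)<.03)&(x>-.085)&(x<.105)
    k=np.polyfit(x[f],h[f],1)[0] if f.sum()>50 else np.nan
    return (x[m].mean()*1000 if m.sum() else np.nan),m.sum(),th-np.arctan(k)
def report():
    s=r.get_state(); th=theta(s['tcp_pos'][2]); n=[]
    for k in('top','scene'):
        t=tin(optics.capture(k),th); n.append('%s x=%.1f n=%d tilt=%.3f'%(k,*t))
    print('t=%.2f z=%.1f th=%.3f F=%s'%(s['time_s'],s['tcp_pos'][2]*1e3,th,s['contact_force'].round(1)),*n)
E
python3 - <<'E'
from mon import *
print(r.get_state()['joints'].round(1))
for t in (0,.1,.2,.22,.24,.26,.3,.35,.4,.45,.5): x,z=tcp_of(t); print(t,(MID+EX*x).round(4),round(z,4))
report()
for n in('top','scene'): print(tin(optics.capture(n),0))
E
```

```text
[ 18.5   9.1 -14.2   0.1 -66.3  58.1]
0 [ 0.5022 -0.254 ] 0.1546
0.1 [ 0.5023 -0.2535] 0.1365
0.2 [ 0.5028 -0.2513] 0.1185
0.22 [ 0.5029 -0.2511] 0.1149
0.24 [ 0.503  -0.2505] 0.1117
0.26 [ 0.5032 -0.2498] 0.1086
0.3 [ 0.5036 -0.2482] 0.1023
0.35 [ 0.5041 -0.2458] 0.0945
0.4 [ 0.5048 -0.2431] 0.0868
0.45 [ 0.5055 -0.24  ] 0.0793
0.5 [ 0.5063 -0.2366] 0.072Traceback (most recent call last):
  File "<stdin>", line 4, in <module>
  File "mon.py", line 23, in report
    s=r.get_state(); th=theta(s['tcp_pos'][2]); n=[]
                        ~~~~~^^^^^^^^^^^^^^^^^
  File "mon.py", line 10, in theta
    return brentq(lambda t:max(.130-d*np.sin(t)+.004*np.cos(t)-rz for d,rz in((.163,-.0166),(.1815,-.0206)))-z,-.1,.7)
    r = _zeros._brentq(f, a, b, xtol, rtol, maxiter, args, full_output, disp)
ValueError: f(a) and f(b) must have different signs
```

Request:
step_arm:
  increments:
    - {"tx": -4,"ty": -20,"tz": 0,"ax": 0,"ay": 0,"az": -7.5,"claw": -1}
    - {"tx": -4,"ty": -20,"tz": 0,"ax": 0,"ay": 0,"az": -7.5,"claw": -1}
    - {"tx": -4,"ty": -20,"tz": 0,"ax": 0,"ay": 0,"az": -7.5,"claw": -1}
    - {"tx": -5,"ty": -20,"tz": 0,"ax": 0,"ay": 0,"az": -7.5,"claw": -1}
    - {"tx": -5,"ty": -20,"tz": 0,"ax": 0,"ay": 0,"az": -7.5,"claw": -1}
    - {"tx": -5,"ty": -20,"tz": 0,"ax": 0,"ay": 0,"az": -7.5,"claw": -1}
    - {"tx": -5,"ty": -20,"tz": 0,"ax": 0,"ay": 0,"az": -7.5,"claw": -1}
    - {"tx": -5,"ty": -20,"tz": 0,"ax": 0,"ay": 0,"az": -7.5,"claw": -1}
    - {"tx": -4,"ty": -20,"tz": 0,"ax": 0,"ay": 0,"az": -7.5,"claw": -1}
    - {"tx": -4,"ty": -20,"tz": 0,"ax": 0,"ay": 0,"az": -7.5,"claw": -1}
    - {"tx": -4,"ty": -20,"tz": 0,"ax": 0,"ay": 0,"az": -7.5,"claw": -1}
    - {"tx": -4,"ty": -17,"tz": 0,"ax": 0,"ay": 0,"az": -7.5,"claw": -1}
  newtons: 20

```text
time_s: 8.3
tcp_pos: [0.5022, -0.2547, 0.2456]
eef_rot: [180.0, -0.0, -103.8]
contact_force: [1.1, -0.3, 1.1]
gripper_width: 0.0005
```

Request:
step_arm:
  increments:
    - {"tx": 0,"ty": 0,"tz": 0,"ax": 3.9,"ay": -0.95,"az": 0,"claw": -1}
    - {"tx": 0,"ty": 0,"tz": -20,"ax": 3.9,"ay": -0.95,"az": 0,"claw": -1}
    - {"tx": 0,"ty": 0,"tz": -30,"ax": 3.9,"ay": -0.9,"az": 0,"claw": -1}
    - {"tx": 0,"ty": 0,"tz": -25,"ax": 0,"ay": 0,"az": 0,"claw": -1}
    - {"tx": 0,"ty": 0,"tz": -5,"ax": 0,"ay": 0,"az": 0,"claw": -1}
    - {"tx": 0,"ty": 0,"tz": 0,"ax": 0,"ay": 0,"az": 0,"claw": -1}
    - {"tx": 0,"ty": 0,"tz": 0,"ax": 0,"ay": 0,"az": 0,"claw": -1}

```text
time_s: 9.0
tcp_pos: [0.5032, -0.2538, 0.167]
eef_rot: [-179.9, 12.0, -103.4]
contact_force: [-0.3, 1.0, 0.1]
gripper_width: 0.0002
```

```bash
python3 - <<'E'
from mon import *
s=r.get_state(); print(s['time_s'],s['tcp_pos'],s['eef_rot'],s['contact_force'],s['gripper_width'])
ims=[]
for n in('top','scene'):
    c=optics.capture(n); print(n,tin(c,0)); y0,x0=((150,230) if n=='top' else (150,190)); ims.append(cv2.resize(c['image'][y0:y0+130,x0:x0+130],(400,400),interpolation=2))
cv2.imwrite('pics/p5.png',np.hstack(ims))
E
```

```text
9.0 [ 0.50322643 -0.25377172  0.16696623] [-179.90643826   11.98502646 -103.37230334] [-0.25676685  0.95931823  0.08543241] 0.0002292810414101692
top (np.float64(66.18596950412343), np.int64(469), np.float64(0.0071942430067222524))
scene (np.float64(71.771596548386), np.int64(266), np.float64(0.0003453540300471471))
```

View pics/p5.png

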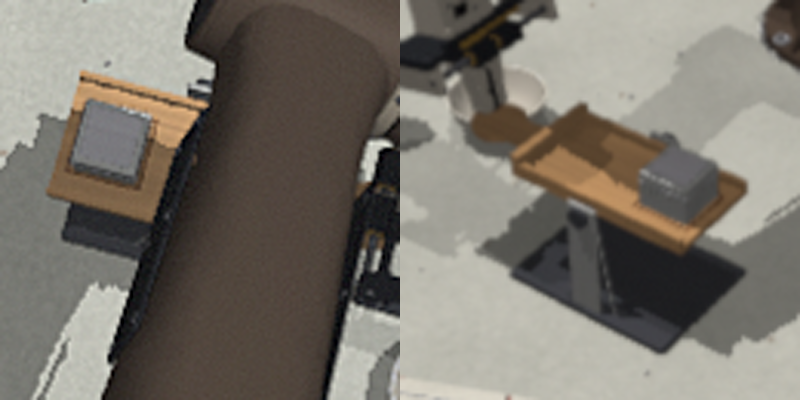

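Both views show the tin in the outline and the closed fingertips above the paddle (scene crop (490,110)). The scene camera keeps a clear view of the tin. I start pressing, slowly.

Request:
step_arm:
  increments:
    - {"tx": -1,"ty": 0,"tz": -3,"ax": 0,"ay": 0,"az": 0,"claw": -1}
    - {"tx": 0,"ty": 0,"tz": -3,"ax": 0,"ay": 0,"az": 0,"claw": -1}
    - {"tx": 0,"ty": 0,"tz": -2,"ax": 0,"ay": 0,"az": 0,"claw": -1}
    - {"tx": 0,"ty": 0,"tz": -1.5,"ax": 0,"ay": 0,"az": 0,"claw": -1}
    - {"tx": 0,"ty": 0,"tz": -1,"ax": 0,"ay": 0,"az": 0,"claw": -1}
    - {"tx": 0,"ty": 0,"tz": -1,"ax": 0,"ay": 0,"az": 0,"claw": -1}
    - {"tx": 0,"ty": 0,"tz": -1,"ax": 0,"ay": 0,"az": 0,"claw": -1}
    - {"tx": 0,"ty": 0,"tz": -1,"ax": 0,"ay": 0,"az": 0,"claw": -1}
    - {"tx": 0,"ty": 0.1,"tz": -1.5,"ax": 0,"ay": 0,"az": 0,"claw": -1}
    - {"tx": 0,"ty": 0.1,"tz": -1.5,"ax": 0,"ay": 0,"az": 0,"claw": -1}
    - {"tx": 0,"ty": 0.1,"tz": -1.5,"ax": 0,"ay": 0,"az": 0,"claw": -1}
    - {"tx": 0,"ty": 0.1,"tz": -1.5,"ax": 0,"ay": 0,"az": 0,"claw": -1}

```text
time_s: 10.3
tcp_pos: [0.5016, -0.2536, 0.1461]
eef_rot: [-180.0, 12.0, -103.4]
contact_force: [-1.3, -2.1, 2.7]
gripper_width: 0.0007
```

```bash
sed -i "s/('top','scene')/('scene',)/" mon.py; python3 -c "
from mon import *
report()"
```

```text
t=10.30 z=146.1 th=0.047 F=[-1.3 -2.1  2.7] scene x=71.6 n=266 tilt=0.046
```

Request:
step_arm:
  increments:
    - {"tx": 0,"ty": 0.1,"tz": -1.7,"ax": 0,"ay": 0,"az": 0,"claw": -1}
    - {"tx": 0,"ty": 0.1,"tz": -1.7,"ax": 0,"ay": 0,"az": 0,"claw": -1}
    - {"tx": 0,"ty": 0.1,"tz": -1.7,"ax": 0,"ay": 0,"az": 0,"claw": -1}
    - {"tx": 0,"ty": 0.1,"tz": -1.7,"ax": 0,"ay": 0,"az": 0,"claw": -1}
    - {"tx": 0,"ty": 0.2,"tz": -1.7,"ax": 0,"ay": 0,"az": 0,"claw": -1}
    - {"tx": 0.1,"ty": 0.2,"tz": -1.7,"ax": 0,"ay": 0,"az": 0,"claw": -1}
    - {"tx": 0.1,"ty": 0.2,"tz": -1.7,"ax": 0,"ay": 0,"az": 0,"claw": -1}
    - {"tx": 0.1,"ty": 0.2,"tz": -1.7,"ax": 0,"ay": 0,"az": 0,"claw": -1}
    - {"tx": 0.1,"ty": 0.2,"tz": -1.7,"ax": 0,"ay": 0,"az": 0,"claw": -1}
    - {"tx": 0.1,"ty": 0.2,"tz": -1.7,"ax": 0,"ay": 0,"az": 0,"claw": -1}
    - {"tx": 0.1,"ty": 0.2,"tz": -1.7,"ax": 0,"ay": 0,"az": 0,"claw": -1}
    - {"tx": 0.1,"ty": 0.2,"tz": -1.7,"ax": 0,"ay": 0,"az": 0,"claw": -1}

```text
time_s: 11.55
tcp_pos: [0.5021, -0.2514, 0.1256]
eef_rot: [180.0, 12.0, -103.4]
contact_force: [-1.8, -4.4, 4.7]
gripper_width: 0.0005
```

```bash
python3 -c "
from mon import *
report()"
```

```text
t=11.55 z=125.6 th=0.160 F=[-1.8 -4.4  4.7] scene x=72.0 n=241 tilt=0.162
```

Request:
step_arm:
  increments:
    - {"tx": 0.1,"ty": 0.3,"tz": -1.3,"ax": 0,"ay": 0,"az": 0,"claw": -1}
    - {"tx": 0.1,"ty": 0.3,"tz": -1.3,"ax": 0,"ay": 0,"az": 0,"claw": -1}
    - {"tx": 0.1,"ty": 0.3,"tz": -1.3,"ax": 0,"ay": 0,"az": 0,"claw": -1}
    - {"tx": 0.1,"ty": 0.3,"tz": -1.3,"ax": 0,"ay": 0,"az": 0,"claw": -1}
    - {"tx": 0.1,"ty": 0.3,"tz": -1.2,"ax": 0,"ay": 0,"az": 0,"claw": -1}
    - {"tx": 0.1,"ty": 0.3,"tz": -1.2,"ax": 0,"ay": 0,"az": 0,"claw": -1}
    - {"tx": 0.1,"ty": 0.3,"tz": -1.2,"ax": 0,"ay": 0,"az": 0,"claw": -1}
    - {"tx": 0.1,"ty": 0.3,"tz": -1.2,"ax": 0,"ay": 0,"az": 0,"claw": -1}
    - {"tx": 0,"ty": 0,"tz": 0,"ax": 0,"ay": 0,"az": 0,"claw": -1}

```text
time_s: 12.5
tcp_pos: [0.503, -0.2489, 0.1156]
eef_rot: [180.0, 12.0, -103.4]
contact_force: [-2.3, -4.0, 4.5]
gripper_width: 0.0005
```

```bash
python3 -c "
from mon import *
report()"
```

```text
t=12.50 z=115.6 th=0.216 F=[-2.3 -4.   4.5] scene x=72.9 n=238 tilt=0.216
```

Request:
step_arm:
  increments:
    - {"tx": 0,"ty": 0.2,"tz": -0.6,"ax": 0,"ay": 0,"az": 0,"claw": -1}
    - {"tx": 0,"ty": 0.2,"tz": -0.6,"ax": 0,"ay": 0,"az": 0,"claw": -1}
    - {"tx": 0.1,"ty": 0.2,"tz": -0.6,"ax": 0,"ay": 0,"az": 0,"claw": -1}
    - {"tx": 0,"ty": 0.2,"tz": -0.6,"ax": 0,"ay": 0,"az": 0,"claw": -1}
    - {"tx": 0.1,"ty": 0.2,"tz": -0.6,"ax": 0,"ay": 0,"az": 0,"claw": -1}
    - {"tx": 0,"ty": 0,"tz": 0,"ax": 0,"ay": 0,"az": 0,"claw": -1}
    - {"tx": 0,"ty": 0,"tz": 0,"ax": 0,"ay": 0,"az": 0,"claw": -1}
    - {"tx": 0,"ty": 0,"tz": 0,"ax": 0,"ay": 0,"az": 0,"claw": -1}

```text
time_s: 13.35
tcp_pos: [0.5033, -0.2481, 0.1129]
eef_rot: [-180.0, 12.0, -103.4]
contact_force: [-2.7, -4.4, 4.6]
gripper_width: 0.0006
```

```bash
python3 -c "
from mon import *
report()"
```

```text
t=13.35 z=112.9 th=0.233 F=[-2.7 -4.4  4.6] scene x=72.3 n=230 tilt=0.227
```

Request:
step_arm:
  increments:
    - {"tx": 0,"ty": 0.2,"tz": -0.5,"ax": 0,"ay": 0,"az": 0,"claw": -1}
    - {"tx": 0,"ty": 0.2,"tz": -0.5,"ax": 0,"ay": 0,"az": 0,"claw": -1}
    - {"tx": 0.1,"ty": 0.2,"tz": -0.5,"ax": 0,"ay": 0,"az": 0,"claw": -1}
    - {"tx": 0,"ty": 0,"tz": 0,"ax": 0,"ay": 0,"az": 0,"claw": -1}
    - {"tx": 0,"ty": 0,"tz": 0,"ax": 0,"ay": 0,"az": 0,"claw": -1}
    - {"tx": 0,"ty": 0,"tz": 0,"ax": 0,"ay": 0,"az": 0,"claw": -1}
    - {"tx": 0,"ty": 0,"tz": 0,"ax": 0,"ay": 0,"az": 0,"claw": -1}

```text
time_s: 14.1
tcp_pos: [0.5035, -0.2475, 0.1114]
eef_rot: [-180.0, 12.0, -103.4]
contact_force: [-1.3, -4.8, 4.1]
gripper_width: 0.0003
```

```bash
python3 -c "
from mon import *
report()"
```

```text
t=14.10 z=111.4 th=0.242 F=[-1.3 -4.8  4.1] scene x=72.8 n=234 tilt=0.245
```

Request:
step_arm:
  increments:
    - {"tx": 0,"ty": 0.2,"tz": -0.5,"ax": 0,"ay": 0,"az": 0,"claw": -1}
    - {"tx": 0,"ty": 0.2,"tz": -0.5,"ax": 0,"ay": 0,"az": 0,"claw": -1}
    - {"tx": 0.1,"ty": 0.2,"tz": -0.5,"ax": 0,"ay": 0,"az": 0,"claw": -1}
    - {"tx": 0,"ty": 0,"tz": 0,"ax": 0,"ay": 0,"az": 0,"claw": -1}
    - {"tx": 0,"ty": 0,"tz": 0,"ax": 0,"ay": 0,"az": 0,"claw": -1}
    - {"tx": 0,"ty": 0,"tz": 0,"ax": 0,"ay": 0,"az": 0,"claw": -1}
    - {"tx": 0,"ty": 0,"tz": 0,"ax": 0,"ay": 0,"az": 0,"claw": -1}

```text
time_s: 14.85
tcp_pos: [0.5036, -0.247, 0.11]
eef_rot: [-180.0, 12.0, -103.4]
contact_force: [-2.3, -6.6, 5.0]
gripper_width: 0.0005
```

```bash
python3 -c "
from mon import *
report()"
```

```text
t=14.85 z=110.0 th=0.251 F=[-2.3 -6.6  5. ] scene x=73.4 n=234 tilt=0.251
```

Request:
step_arm:
  increments:
    - {"tx": 0,"ty": 0,"tz": -0.5,"ax": 0,"ay": 0,"az": 0,"claw": -1}
    - {"tx": 0,"ty": 0,"tz": -0.5,"ax": 0,"ay": 0,"az": 0,"claw": -1}
    - {"tx": 0,"ty": 0.1,"tz": -0.5,"ax": 0,"ay": 0,"az": 0,"claw": -1}
    - {"tx": 0,"ty": 0,"tz": 0,"ax": 0,"ay": 0,"az": 0,"claw": -1}
    - {"tx": 0,"ty": 0,"tz": 0,"ax": 0,"ay": 0,"az": 0,"claw": -1}
    - {"tx": 0,"ty": 0,"tz": 0,"ax": 0,"ay": 0,"az": 0,"claw": -1}
    - {"tx": 0,"ty": 0,"tz": 0,"ax": 0,"ay": 0,"az": 0,"claw": -1}

```text
time_s: 15.6
tcp_pos: [0.5037, -0.2467, 0.1085]
eef_rot: [-180.0, 12.0, -103.4]
contact_force: [-1.7, -4.4, 5.5]
gripper_width: 0.0005
```

```bash
python3 -c "
from mon import *
report()"
```

```text
t=15.60 z=108.5 th=0.260 F=[-1.7 -4.4  5.5] scene x=73.3 n=231 tilt=0.257
```

Request:
step_arm:
  increments:
    - {"tx": 0,"ty": 0.1,"tz": -0.5,"ax": 0,"ay": 0,"az": 0,"claw": -1}
    - {"tx": 0,"ty": 0.1,"tz": -0.5,"ax": 0,"ay": 0,"az": 0,"claw": -1}
    - {"tx": 0.1,"ty": 0.1,"tz": -0.5,"ax": 0,"ay": 0,"az": 0,"claw": -1}
    - {"tx": 0,"ty": 0,"tz": 0,"ax": 0,"ay": 0,"az": 0,"claw": -1}
    - {"tx": 0,"ty": 0,"tz": 0,"ax": 0,"ay": 0,"az": 0,"claw": -1}
    - {"tx": 0,"ty": 0,"tz": 0,"ax": 0,"ay": 0,"az": 0,"claw": -1}
    - {"tx": 0,"ty": 0,"tz": 0,"ax": 0,"ay": 0,"az": 0,"claw": -1}

```text
time_s: 16.35
tcp_pos: [0.5038, -0.2464, 0.107]
eef_rot: [-180.0, 12.0, -103.4]
contact_force: [-1.6, -4.2, 5.5]
gripper_width: 0.0003
```

```bash
python3 -c "
from mon import *
report()"
```

```text
t=16.35 z=107.0 th=0.270 F=[-1.6 -4.2  5.5] scene x=73.0 n=223 tilt=0.270
```

Request:
step_arm:
  increments:
    - {"tx": 0,"ty": 0.1,"tz": -0.5,"ax": 0,"ay": 0,"az": 0,"claw": -1}
    - {"tx": 0,"ty": 0.1,"tz": -0.5,"ax": 0,"ay": 0,"az": 0,"claw": -1}
    - {"tx": 0.1,"ty": 0.1,"tz": -0.5,"ax": 0,"ay": 0,"az": 0,"claw": -1}
    - {"tx": 0,"ty": 0,"tz": 0,"ax": 0,"ay": 0,"az": 0,"claw": -1}
    - {"tx": 0,"ty": 0,"tz": 0,"ax": 0,"ay": 0,"az": 0,"claw": -1}
    - {"tx": 0,"ty": 0,"tz": 0,"ax": 0,"ay": 0,"az": 0,"claw": -1}
    - {"tx": 0,"ty": 0,"tz": 0,"ax": 0,"ay": 0,"az": 0,"claw": -1}

```text
time_s: 17.1
tcp_pos: [0.5039, -0.246, 0.1055]
eef_rot: [-180.0, 12.0, -103.4]
contact_force: [-2.2, -3.5, 5.0]
gripper_width: 0.0005
```

```bash
python3 -c "
from mon import *
report()"
```

```text
t=17.10 z=105.5 th=0.279 F=[-2.2 -3.5  5. ] scene x=72.8 n=222 tilt=0.278
```

Request:
step_arm:
  increments:
    - {"tx": 0,"ty": 0.1,"tz": -0.5,"ax": 0,"ay": 0,"az": 0,"claw": -1}
    - {"tx": 0,"ty": 0.1,"tz": -0.5,"ax": 0,"ay": 0,"az": 0,"claw": -1}
    - {"tx": 0.1,"ty": 0.1,"tz": -0.5,"ax": 0,"ay": 0,"az": 0,"claw": -1}
    - {"tx": 0,"ty": 0,"tz": 0,"ax": 0,"ay": 0,"az": 0,"claw": -1}
    - {"tx": 0,"ty": 0,"tz": 0,"ax": 0,"ay": 0,"az": 0,"claw": -1}
    - {"tx": 0,"ty": 0,"tz": 0,"ax": 0,"ay": 0,"az": 0,"claw": -1}
    - {"tx": 0,"ty": 0,"tz": 0,"ax": 0,"ay": 0,"az": 0,"claw": -1}

```text
time_s: 17.85
tcp_pos: [0.504, -0.2456, 0.104]
eef_rot: [-180.0, 12.0, -103.4]
contact_force: [-0.8, -3.5, 5.9]
gripper_width: 0.0001
```

```bash
python3 -c "
from mon import *
report()"
```

```text
t=17.85 z=104.0 th=0.289 F=[-0.8 -3.5  5.9] scene x=73.8 n=220 tilt=0.290
```

Request:
step_arm:
  increments:
    - {"tx": 0,"ty": 0.1,"tz": -0.5,"ax": 0,"ay": 0,"az": 0,"claw": -1}
    - {"tx": 0,"ty": 0.2,"tz": -0.5,"ax": 0,"ay": 0,"az": 0,"claw": -1}
    - {"tx": 0.1,"ty": 0.1,"tz": -0.5,"ax": 0,"ay": 0,"az": 0,"claw": -1}
    - {"tx": 0,"ty": 0,"tz": 0,"ax": 0,"ay": 0,"az": 0,"claw": -1}
    - {"tx": 0,"ty": 0,"tz": 0,"ax": 0,"ay": 0,"az": 0,"claw": -1}
    - {"tx": 0,"ty": 0,"tz": 0,"ax": 0,"ay": 0,"az": 0,"claw": -1}
    - {"tx": 0,"ty": 0,"tz": 0,"ax": 0,"ay": 0,"az": 0,"claw": -1}

```text
time_s: 18.6
tcp_pos: [0.5041, -0.2452, 0.1025]
eef_rot: [-180.0, 12.0, -103.4]
contact_force: [-1.3, -3.2, 5.1]
gripper_width: 0.0007
```

```bash
python3 -c "
from mon import *
report()"
```

```text
t=18.60 z=102.5 th=0.298 F=[-1.3 -3.2  5.1] scene x=73.7 n=226 tilt=0.296
```

Request:
step_arm:
  increments:
    - {"tx": 0,"ty": 0.1,"tz": -0.5,"ax": 0,"ay": 0,"az": 0,"claw": -1}
    - {"tx": 0,"ty": 0.2,"tz": -0.5,"ax": 0,"ay": 0,"az": 0,"claw": -1}
    - {"tx": 0.1,"ty": 0.1,"tz": -0.5,"ax": 0,"ay": 0,"az": 0,"claw": -1}
    - {"tx": 0,"ty": 0,"tz": 0,"ax": 0,"ay": 0,"az": 0,"claw": -1}
    - {"tx": 0,"ty": 0,"tz": 0,"ax": 0,"ay": 0,"az": 0,"claw": -1}
    - {"tx": 0,"ty": 0,"tz": 0,"ax": 0,"ay": 0,"az": 0,"claw": -1}
    - {"tx": 0,"ty": 0,"tz": 0,"ax": 0,"ay": 0,"az": 0,"claw": -1}

```text
time_s: 19.35
tcp_pos: [0.5042, -0.2448, 0.101]
eef_rot: [-180.0, 12.0, -103.4]
contact_force: [-0.9, -3.4, 6.3]
gripper_width: 0.0003
```

```bash
python3 -c "
from mon import *
report()"
```

```text
t=19.35 z=101.0 th=0.308 F=[-0.9 -3.4  6.3] scene x=73.3 n=217 tilt=0.305
```

Request:
step_arm:
  increments:
    - {"tx": 0,"ty": 0.1,"tz": -0.5,"ax": 0,"ay": 0,"az": 0,"claw": -1}
    - {"tx": 0,"ty": 0.2,"tz": -0.5,"ax": 0,"ay": 0,"az": 0,"claw": -1}
    - {"tx": 0.1,"ty": 0.1,"tz": -0.5,"ax": 0,"ay": 0,"az": 0,"claw": -1}
    - {"tx": 0,"ty": 0,"tz": 0,"ax": 0,"ay": 0,"az": 0,"claw": -1}
    - {"tx": 0,"ty": 0,"tz": 0,"ax": 0,"ay": 0,"az": 0,"claw": -1}
    - {"tx": 0,"ty": 0,"tz": 0,"ax": 0,"ay": 0,"az": 0,"claw": -1}
    - {"tx": 0,"ty": 0,"tz": 0,"ax": 0,"ay": 0,"az": 0,"claw": -1}

```text
time_s: 20.1
tcp_pos: [0.5043, -0.2444, 0.0995]
eef_rot: [-180.0, 12.0, -103.4]
contact_force: [-1.3, -2.9, 6.7]
gripper_width: 0.0001
```

```bash
python3 -c "
from mon import *
report()"
```

```text
t=20.10 z=99.5 th=0.317 F=[-1.3 -2.9  6.7] scene x=73.8 n=217 tilt=0.313
```

Request:
step_arm:
  increments:
    - {"tx": 0,"ty": 0.1,"tz": -0.5,"ax": 0,"ay": 0,"az": 0,"claw": -1}
    - {"tx": 0,"ty": 0.2,"tz": -0.5,"ax": 0,"ay": 0,"az": 0,"claw": -1}
    - {"tx": 0.1,"ty": 0.2,"tz": -0.5,"ax": 0,"ay": 0,"az": 0,"claw": -1}
    - {"tx": 0,"ty": 0,"tz": 0,"ax": 0,"ay": 0,"az": 0,"claw": -1}
    - {"tx": 0,"ty": 0,"tz": 0,"ax": 0,"ay": 0,"az": 0,"claw": -1}
    - {"tx": 0,"ty": 0,"tz": 0,"ax": 0,"ay": 0,"az": 0,"claw": -1}
    - {"tx": 0,"ty": 0,"tz": 0,"ax": 0,"ay": 0,"az": 0,"claw": -1}

```text
time_s: 20.85
tcp_pos: [0.5044, -0.2439, 0.098]
eef_rot: [-180.0, 12.0, -103.4]
contact_force: [-1.7, -2.8, 6.5]
gripper_width: 0.0004
```

```bash
python3 -c "
from mon import *
report()"
```

```text
t=20.85 z=98.0 th=0.327 F=[-1.7 -2.8  6.5] scene x=73.8 n=219 tilt=0.326
```

Request:
step_arm:
  increments:
    - {"tx": 0,"ty": 0.1,"tz": -0.5,"ax": 0,"ay": 0,"az": 0,"claw": -1}
    - {"tx": 0,"ty": 0.2,"tz": -0.5,"ax": 0,"ay": 0,"az": 0,"claw": -1}
    - {"tx": 0.1,"ty": 0.2,"tz": -0.5,"ax": 0,"ay": 0,"az": 0,"claw": -1}
    - {"tx": 0,"ty": 0,"tz": 0,"ax": 0,"ay": 0,"az": 0,"claw": -1}
    - {"tx": 0,"ty": 0,"tz": 0,"ax": 0,"ay": 0,"az": 0,"claw": -1}
    - {"tx": 0,"ty": 0,"tz": 0,"ax": 0,"ay": 0,"az": 0,"claw": -1}
    - {"tx": 0,"ty": 0,"tz": 0,"ax": 0,"ay": 0,"az": 0,"claw": -1}

```text
time_s: 21.6
tcp_pos: [0.5045, -0.2434, 0.0966]
eef_rot: [-180.0, 12.0, -103.4]
contact_force: [-1.6, -4.5, 5.7]
gripper_width: 0.0007
```

```bash
python3 -c "
from mon import *
report()"
```

```text
t=21.60 z=96.6 th=0.336 F=[-1.6 -4.5  5.7] scene x=73.8 n=213 tilt=0.334
```

Request:
step_arm:
  increments:
    - {"tx": 0,"ty": 0.1,"tz": -0.5,"ax": 0,"ay": 0,"az": 0,"claw": -1}
    - {"tx": 0,"ty": 0.2,"tz": -0.5,"ax": 0,"ay": 0,"az": 0,"claw": -1}
    - {"tx": 0.1,"ty": 0.1,"tz": -0.5,"ax": 0,"ay": 0,"az": 0,"claw": -1}
    - {"tx": 0,"ty": 0,"tz": 0,"ax": 0,"ay": 0,"az": 0,"claw": -1}
    - {"tx": 0,"ty": 0,"tz": 0,"ax": 0,"ay": 0,"az": 0,"claw": -1}
    - {"tx": 0,"ty": 0,"tz": 0,"ax": 0,"ay": 0,"az": 0,"claw": -1}
    - {"tx": 0,"ty": 0,"tz": 0,"ax": 0,"ay": 0,"az": 0,"claw": -1}

```text
time_s: 22.35
tcp_pos: [0.5046, -0.243, 0.0951]
eef_rot: [-180.0, 12.0, -103.4]
contact_force: [-1.6, -2.7, 7.1]
gripper_width: 0.0003
```

```bash
python3 -c "
from mon import *
report()"
```

```text
t=22.35 z=95.1 th=0.346 F=[-1.6 -2.7  7.1] scene x=73.5 n=211 tilt=0.343
```

Request:
step_arm:
  increments:
    - {"tx": 0,"ty": 0.2,"tz": -0.5,"ax": 0,"ay": 0,"az": 0,"claw": -1}
    - {"tx": 0,"ty": 0.2,"tz": -0.5,"ax": 0,"ay": 0,"az": 0,"claw": -1}
    - {"tx": 0.1,"ty": 0.1,"tz": -0.5,"ax": 0,"ay": 0,"az": 0,"claw": -1}
    - {"tx": 0,"ty": 0,"tz": 0,"ax": 0,"ay": 0,"az": 0,"claw": -1}
    - {"tx": 0,"ty": 0,"tz": 0,"ax": 0,"ay": 0,"az": 0,"claw": -1}
    - {"tx": 0,"ty": 0,"tz": 0,"ax": 0,"ay": 0,"az": 0,"claw": -1}
    - {"tx": 0,"ty": 0,"tz": 0,"ax": 0,"ay": 0,"az": 0,"claw": -1}

```text
time_s: 23.1
tcp_pos: [0.5048, -0.2425, 0.0936]
eef_rot: [-180.0, 12.0, -103.4]
contact_force: [-0.6, -3.1, 6.9]
gripper_width: 0.0005
```

```bash
python3 -c "
from mon import *
report()"
```

```text
t=23.10 z=93.6 th=0.356 F=[-0.6 -3.1  6.9] scene x=73.6 n=206 tilt=0.351
```

Request:
step_arm:
  increments:
    - {"tx": 0,"ty": 0.2,"tz": -0.5,"ax": 0,"ay": 0,"az": 0,"claw": -1}
    - {"tx": 0,"ty": 0.2,"tz": -0.5,"ax": 0,"ay": 0,"az": 0,"claw": -1}
    - {"tx": 0.1,"ty": 0.1,"tz": -0.5,"ax": 0,"ay": 0,"az": 0,"claw": -1}
    - {"tx": 0,"ty": 0,"tz": 0,"ax": 0,"ay": 0,"az": 0,"claw": -1}
    - {"tx": 0,"ty": 0,"tz": 0,"ax": 0,"ay": 0,"az": 0,"claw": -1}
    - {"tx": 0,"ty": 0,"tz": 0,"ax": 0,"ay": 0,"az": 0,"claw": -1}
    - {"tx": 0,"ty": 0,"tz": 0,"ax": 0,"ay": 0,"az": 0,"claw": -1}

```text
time_s: 23.85
tcp_pos: [0.5049, -0.2419, 0.0921]
eef_rot: [-180.0, 12.0, -103.4]
contact_force: [-1.4, -4.1, 6.4]
gripper_width: 0.0005
```

```bash
python3 -c "
from mon import *
report()"
```

```text
t=23.85 z=92.1 th=0.365 F=[-1.4 -4.1  6.4] scene x=74.3 n=211 tilt=0.366
```

Request:
step_arm:
  increments:
    - {"tx": 0,"ty": 0.2,"tz": -0.5,"ax": 0,"ay": 0,"az": 0,"claw": -1}
    - {"tx": 0,"ty": 0.1,"tz": -0.5,"ax": 0,"ay": 0,"az": 0,"claw": -1}
    - {"tx": 0.1,"ty": 0.1,"tz": -0.5,"ax": 0,"ay": 0,"az": 0,"claw": -1}
    - {"tx": 0,"ty": 0,"tz": 0,"ax": 0,"ay": 0,"az": 0,"claw": -1}
    - {"tx": 0,"ty": 0,"tz": 0,"ax": 0,"ay": 0,"az": 0,"claw": -1}
    - {"tx": 0,"ty": 0,"tz": 0,"ax": 0,"ay": 0,"az": 0,"claw": -1}
    - {"tx": 0,"ty": 0,"tz": 0,"ax": 0,"ay": 0,"az": 0,"claw": -1}

```text
time_s: 24.6
tcp_pos: [0.505, -0.2415, 0.0906]
eef_rot: [-180.0, 12.1, -103.4]
contact_force: [-1.4, -2.6, 7.2]
gripper_width: 0.0004
```

```bash
python3 -c "
from mon import *
report()"
```

```text
t=24.60 z=90.6 th=0.375 F=[-1.4 -2.6  7.2] scene x=74.6 n=204 tilt=0.373
```

Request:
step_arm:
  increments:
    - {"tx": 0,"ty": 0.2,"tz": -0.5,"ax": 0,"ay": 0,"az": 0,"claw": -1}
    - {"tx": 0,"ty": 0.2,"tz": -0.5,"ax": 0,"ay": 0,"az": 0,"claw": -1}
    - {"tx": 0.1,"ty": 0.2,"tz": -0.5,"ax": 0,"ay": 0,"az": 0,"claw": -1}
    - {"tx": 0,"ty": 0,"tz": 0,"ax": 0,"ay": 0,"az": 0,"claw": -1}
    - {"tx": 0,"ty": 0,"tz": 0,"ax": 0,"ay": 0,"az": 0,"claw": -1}
    - {"tx": 0,"ty": 0,"tz": 0,"ax": 0,"ay": 0,"az": 0,"claw": -1}
    - {"tx": 0,"ty": 0,"tz": 0,"ax": 0,"ay": 0,"az": 0,"claw": -1}

```text
time_s: 25.35
tcp_pos: [0.5051, -0.2409, 0.0891]
eef_rot: [-179.9, 12.1, -103.4]
contact_force: [-2.0, -3.1, 7.8]
gripper_width: 0.0007
```

```bash
python3 -c "
from mon import *
report()"
```

```text
t=25.35 z=89.1 th=0.385 F=[-2.  -3.1  7.8] scene x=74.2 n=202 tilt=0.380
```

Request:
step_arm:
  increments:
    - {"tx": 0,"ty": 0.2,"tz": -0.5,"ax": 0,"ay": 0,"az": 0,"claw": -1}
    - {"tx": 0,"ty": 0.2,"tz": -0.5,"ax": 0,"ay": 0,"az": 0,"claw": -1}
    - {"tx": 0.1,"ty": 0.2,"tz": -0.5,"ax": 0,"ay": 0,"az": 0,"claw": -1}
    - {"tx": 0,"ty": 0,"tz": 0,"ax": 0,"ay": 0,"az": 0,"claw": -1}
    - {"tx": 0,"ty": 0,"tz": 0,"ax": 0,"ay": 0,"az": 0,"claw": -1}
    - {"tx": 0,"ty": 0,"tz": 0,"ax": 0,"ay": 0,"az": 0,"claw": -1}
    - {"tx": 0,"ty": 0,"tz": 0,"ax": 0,"ay": 0,"az": 0,"claw": -1}

```text
time_s: 26.1
tcp_pos: [0.5053, -0.2404, 0.0877]
eef_rot: [-179.9, 12.1, -103.4]
contact_force: [-1.5, -2.4, 6.5]
gripper_width: 0.0009
```

```bash
python3 -c "
from mon import *
report()"
```

```text
t=26.10 z=87.7 th=0.394 F=[-1.5 -2.4  6.5] scene x=74.0 n=200 tilt=0.396
```

Request:
step_arm:
  increments:
    - {"tx": 0,"ty": 0.2,"tz": -0.5,"ax": 0,"ay": 0,"az": 0,"claw": -1}
    - {"tx": 0,"ty": 0.2,"tz": -0.5,"ax": 0,"ay": 0,"az": 0,"claw": -1}
    - {"tx": 0.1,"ty": 0.2,"tz": -0.5,"ax": 0,"ay": 0,"az": 0,"claw": -1}
    - {"tx": 0,"ty": 0,"tz": 0,"ax": 0,"ay": 0,"az": 0,"claw": -1}
    - {"tx": 0,"ty": 0,"tz": 0,"ax": 0,"ay": 0,"az": 0,"claw": -1}
    - {"tx": 0,"ty": 0,"tz": 0,"ax": 0,"ay": 0,"az": 0,"claw": -1}
    - {"tx": 0,"ty": 0,"tz": 0,"ax": 0,"ay": 0,"az": 0,"claw": -1}

```text
time_s: 26.85
tcp_pos: [0.5054, -0.2398, 0.0862]
eef_rot: [-179.9, 12.0, -103.4]
contact_force: [-1.8, -3.5, 7.0]
gripper_width: 0.0006
```

```bash
python3 -c "
from mon import *
report()"
```

```text
t=26.85 z=86.2 th=0.404 F=[-1.8 -3.5  7. ] scene x=74.3 n=193 tilt=0.405
```

Request:
step_arm:
  increments:
    - {"tx": 0,"ty": 0.2,"tz": -0.5,"ax": 0,"ay": 0,"az": 0,"claw": -1}
    - {"tx": 0,"ty": 0.2,"tz": -0.5,"ax": 0,"ay": 0,"az": 0,"claw": -1}
    - {"tx": 0.1,"ty": 0.2,"tz": -0.5,"ax": 0,"ay": 0,"az": 0,"claw": -1}
    - {"tx": 0,"ty": 0,"tz": 0,"ax": 0,"ay": 0,"az": 0,"claw": -1}
    - {"tx": 0,"ty": 0,"tz": 0,"ax": 0,"ay": 0,"az": 0,"claw": -1}
    - {"tx": 0,"ty": 0,"tz": 0,"ax": 0,"ay": 0,"az": 0,"claw": -1}
    - {"tx": 0,"ty": 0,"tz": 0,"ax": 0,"ay": 0,"az": 0,"claw": -1}

```text
time_s: 27.6
tcp_pos: [0.5056, -0.2392, 0.0847]
eef_rot: [-179.9, 12.0, -103.4]
contact_force: [-1.0, -3.3, 6.8]
gripper_width: 0.0005
```

```bash
python3 -c "
from mon import *
report()"
```

```text
t=27.60 z=84.7 th=0.414 F=[-1.  -3.3  6.8] scene x=74.4 n=198 tilt=0.411
```

Request:
step_arm:
  increments:
    - {"tx": 0,"ty": 0.2,"tz": -0.5,"ax": 0,"ay": 0,"az": 0,"claw": -1}
    - {"tx": 0,"ty": 0.2,"tz": -0.5,"ax": 0,"ay": 0,"az": 0,"claw": -1}
    - {"tx": 0.1,"ty": 0.2,"tz": -0.5,"ax": 0,"ay": 0,"az": 0,"claw": -1}
    - {"tx": 0,"ty": 0,"tz": 0,"ax": 0,"ay": 0,"az": 0,"claw": -1}
    - {"tx": 0,"ty": 0,"tz": 0,"ax": 0,"ay": 0,"az": 0,"claw": -1}
    - {"tx": 0,"ty": 0,"tz": 0,"ax": 0,"ay": 0,"az": 0,"claw": -1}
    - {"tx": 0,"ty": 0,"tz": 0,"ax": 0,"ay": 0,"az": 0,"claw": -1}

```text
time_s: 28.35
tcp_pos: [0.5057, -0.2386, 0.0832]
eef_rot: [-179.9, 12.0, -103.4]
contact_force: [-1.8, -3.5, 6.7]
gripper_width: 0.0001
```

```bash
python3 -c "
from mon import *
report()"
```

```text
t=28.35 z=83.2 th=0.424 F=[-1.8 -3.5  6.7] scene x=61.4 n=195 tilt=0.425
```

The tin has started to slide (x 74 → 61 mm) at 0.424 rad. I hold the tray still.

Request:
step_arm:
  increments:
    - {"tx": 0,"ty": 0,"tz": 0,"ax": 0,"ay": 0,"az": 0,"claw": -1}
    - {"tx": 0,"ty": 0,"tz": 0,"ax": 0,"ay": 0,"az": 0,"claw": -1}
    - {"tx": 0,"ty": 0,"tz": 0,"ax": 0,"ay": 0,"az": 0,"claw": -1}

```text
time_s: 28.7
tcp_pos: [0.5057, -0.2385, 0.0831]
eef_rot: [-179.9, 12.1, -103.4]
contact_force: [-0.5, -3.2, 6.3]
gripper_width: 0.0004
```

```bash
python3 -c "
from mon import *
report()"
```

```text
t=28.70 z=83.1 th=0.424 F=[-0.5 -3.2  6.3] scene x=29.2 n=180 tilt=0.426
```

Request:
step_arm:
  increments:
    - {"tx": 0,"ty": 0,"tz": 0,"ax": 0,"ay": 0,"az": 0,"claw": -1}
    - {"tx": 0,"ty": 0,"tz": 0,"ax": 0,"ay": 0,"az": 0,"claw": -1}
    - {"tx": 0,"ty": 0,"tz": 0,"ax": 0,"ay": 0,"az": 0,"claw": -1}

```text
time_s: 29.05
tcp_pos: [0.5057, -0.2385, 0.083]
eef_rot: [-179.9, 12.1, -103.4]
contact_force: [-0.6, -2.7, 5.8]
gripper_width: 0.0003
```

```bash
python3 -c "
from mon import *
report()"
```

```text
t=29.05 z=83.0 th=0.425 F=[-0.6 -2.7  5.8] scene x=-24.0 n=166 tilt=0.425
```

Request:
step_arm:
  increments:
    - {"tx": 0,"ty": 0,"tz": 0,"ax": 0,"ay": 0,"az": 0,"claw": -1}
    - {"tx": 0,"ty": 0,"tz": 0,"ax": 0,"ay": 0,"az": 0,"claw": -1}
    - {"tx": 0,"ty": 0,"tz": 0,"ax": 0,"ay": 0,"az": 0,"claw": -1}
    - {"tx": 0,"ty": 0,"tz": 0,"ax": 0,"ay": 0,"az": 0,"claw": -1}
    - {"tx": 0,"ty": 0,"tz": 0,"ax": 0,"ay": 0,"az": 0,"claw": -1}
    - {"tx": 0,"ty": 0,"tz": 0,"ax": 0,"ay": 0,"az": 0,"claw": -1}

```text
time_s: 29.7
tcp_pos: [0.5057, -0.2384, 0.083]
eef_rot: [-179.9, 12.1, -103.4]
contact_force: [-0.5, -1.7, 4.5]
gripper_width: 0.0002
```

```bash
python3 -c "
from mon import *
report()"
```

```text
t=29.70 z=83.0 th=0.425 F=[-0.5 -1.7  4.5] scene x=-54.0 n=162 tilt=0.421
```

The tin is at rest against the lip (x≈-54, with the view's bias of about +8 mm). Peak speed was about 0.2 m/s. I let the tray up slowly.

Request:
step_arm:
  increments:
    - {"tx": 0,"ty": 0,"tz": 0,"ax": 0,"ay": 0,"az": 0,"claw": -1}
    - {"tx": 0,"ty": 0,"tz": 0,"ax": 0,"ay": 0,"az": 0,"claw": -1}
    - {"tx": 0,"ty": 0,"tz": 0,"ax": 0,"ay": 0,"az": 0,"claw": -1}
    - {"tx": 0,"ty": -0.2,"tz": 0.7,"ax": 0,"ay": 0,"az": 0,"claw": -1}
    - {"tx": -0.1,"ty": -0.5,"tz": 1.4,"ax": 0,"ay": 0,"az": 0,"claw": -1}
    - {"tx": -0.2,"ty": -0.7,"tz": 1.9,"ax": 0,"ay": 0,"az": 0,"claw": -1}
    - {"tx": -0.2,"ty": -0.7,"tz": 1.9,"ax": 0,"ay": 0,"az": 0,"claw": -1}
    - {"tx": -0.2,"ty": -0.7,"tz": 1.9,"ax": 0,"ay": 0,"az": 0,"claw": -1}
    - {"tx": -0.2,"ty": -0.7,"tz": 1.9,"ax": 0,"ay": 0,"az": 0,"claw": -1}
    - {"tx": -0.1,"ty": -0.6,"tz": 1.9,"ax": 0,"ay": 0,"az": 0,"claw": -1}
    - {"tx": -0.1,"ty": -0.6,"tz": 1.9,"ax": 0,"ay": 0,"az": 0,"claw": -1}
    - {"tx": -0.1,"ty": -0.6,"tz": 1.9,"ax": 0,"ay": 0,"az": 0,"claw": -1}

```text
time_s: 30.95
tcp_pos: [0.5042, -0.244, 0.0984]
eef_rot: [-180.0, 12.0, -103.4]
contact_force: [1.6, -0.3, 5.6]
gripper_width: 0.0005
```

Request:
step_arm:
  increments:
    - {"tx": -0.1,"ty": -0.5,"tz": 1.9,"ax": 0,"ay": 0,"az": 0,"claw": -1}
    - {"tx": -0.1,"ty": -0.5,"tz": 1.9,"ax": 0,"ay": 0,"az": 0,"claw": -1}
    - {"tx": -0.1,"ty": -0.5,"tz": 1.9,"ax": 0,"ay": 0,"az": 0,"claw": -1}
    - {"tx": -0.1,"ty": -0.4,"tz": 1.9,"ax": 0,"ay": 0,"az": 0,"claw": -1}
    - {"tx": -0.1,"ty": -0.4,"tz": 1.9,"ax": 0,"ay": 0,"az": 0,"claw": -1}
    - {"tx": -0.1,"ty": -0.4,"tz": 1.9,"ax": 0,"ay": 0,"az": 0,"claw": -1}
    - {"tx": -0.1,"ty": -0.4,"tz": 1.9,"ax": 0,"ay": 0,"az": 0,"claw": -1}
    - {"tx": -0.1,"ty": -0.3,"tz": 1.9,"ax": 0,"ay": 0,"az": 0,"claw": -1}
    - {"tx": -0.1,"ty": -0.3,"tz": 1.9,"ax": 0,"ay": 0,"az": 0,"claw": -1}
    - {"tx": 0,"ty": -0.3,"tz": 1.9,"ax": 0,"ay": 0,"az": 0,"claw": -1}
    - {"tx": 0,"ty": -0.3,"tz": 1.9,"ax": 0,"ay": 0,"az": 0,"claw": -1}
    - {"tx": 0,"ty": -0.3,"tz": 1.9,"ax": 0,"ay": 0,"az": 0,"claw": -1}

```text
time_s: 32.15
tcp_pos: [0.5025, -0.2485, 0.1209]
eef_rot: [179.9, 12.0, -103.5]
contact_force: [-0.9, -2.8, 2.0]
gripper_width: 0.0005
```

```bash
python3 -c "
from mon import *
report()"
```

```text
t=32.15 z=120.9 th=0.187 F=[-0.9 -2.8  2. ] scene x=-56.1 n=214 tilt=0.181
```

Rising smoothly with the tin still at the lip. I continue up to level, slower near the stop.

Request:
step_arm:
  increments:
    - {"tx": 0,"ty": -0.4,"tz": 1.8,"ax": 0,"ay": 0,"az": 0,"claw": -1}
    - {"tx": 0,"ty": -0.4,"tz": 1.8,"ax": 0,"ay": 0,"az": 0,"claw": -1}
    - {"tx": 0,"ty": -0.4,"tz": 1.8,"ax": 0,"ay": 0,"az": 0,"claw": -1}
    - {"tx": 0,"ty": -0.3,"tz": 1.8,"ax": 0,"ay": 0,"az": 0,"claw": -1}
    - {"tx": 0,"ty": -0.3,"tz": 1.8,"ax": 0,"ay": 0,"az": 0,"claw": -1}
    - {"tx": 0,"ty": -0.2,"tz": 1.8,"ax": 0,"ay": 0,"az": 0,"claw": -1}
    - {"tx": 0,"ty": -0.2,"tz": 1.8,"ax": 0,"ay": 0,"az": 0,"claw": -1}
    - {"tx": 0,"ty": -0.2,"tz": 1.8,"ax": 0,"ay": 0,"az": 0,"claw": -1}
    - {"tx": 0,"ty": -0.1,"tz": 1.8,"ax": 0,"ay": 0,"az": 0,"claw": -1}
    - {"tx": 0,"ty": 0,"tz": 1.8,"ax": 0,"ay": 0,"az": 0,"claw": -1}
    - {"tx": 0,"ty": 0,"tz": 1.6,"ax": 0,"ay": 0,"az": 0,"claw": -1}
    - {"tx": 0,"ty": 0,"tz": 1.6,"ax": 0,"ay": 0,"az": 0,"claw": -1}

```text
time_s: 33.4
tcp_pos: [0.503, -0.2512, 0.1423]
eef_rot: [-180.0, 12.0, -103.4]
contact_force: [-1.4, -1.5, 1.7]
gripper_width: 0.0003
```

Request:
step_arm:
  increments:
    - {"tx": 0,"ty": 0,"tz": 1.5,"ax": 0,"ay": 0,"az": 0,"claw": -1}
    - {"tx": 0,"ty": 0,"tz": 1.5,"ax": 0,"ay": 0,"az": 0,"claw": -1}
    - {"tx": 0,"ty": 0,"tz": 1.5,"ax": 0,"ay": 0,"az": 0,"claw": -1}
    - {"tx": 0,"ty": 0,"tz": 1.3,"ax": 0,"ay": 0,"az": 0,"claw": -1}
    - {"tx": 0,"ty": 0,"tz": 1.2,"ax": 0,"ay": 0,"az": 0,"claw": -1}
    - {"tx": 0,"ty": 0,"tz": 1,"ax": 0,"ay": 0,"az": 0,"claw": -1}
    - {"tx": 0,"ty": 0,"tz": 1,"ax": 0,"ay": 0,"az": 0,"claw": -1}
    - {"tx": 0,"ty": 0,"tz": 1,"ax": 0,"ay": 0,"az": 0,"claw": -1}
    - {"tx": 0,"ty": 0,"tz": 1,"ax": 0,"ay": 0,"az": 0,"claw": -1}
    - {"tx": 0,"ty": 0,"tz": 1,"ax": 0,"ay": 0,"az": 0,"claw": -1}
    - {"tx": 0,"ty": 0,"tz": 1,"ax": 0,"ay": 0,"az": 0,"claw": -1}
    - {"tx": 0,"ty": 0,"tz": 2,"ax": 0,"ay": 0,"az": 0,"claw": -1}

```text
time_s: 34.6
tcp_pos: [0.5028, -0.2508, 0.1569]
eef_rot: [180.0, 12.1, -103.5]
contact_force: [-0.2, -0.4, -0.1]
gripper_width: 0.0007
```

```bash
python3 -c "
from mon import *
s=r.get_state();print(s['time_s'],s['tcp_pos'],s['contact_force'])
print(tin(optics.capture('scene'),0))"
```

```text
34.6 [ 0.50280321 -0.25083606  0.15690317] [-0.21578102 -0.36339898 -0.05157598]
(np.float64(-57.72487109880707), np.int64(250), np.float64(0.004074070738746187))
```

Tray level. I move clear: straight up and slightly outward.

Request:
step_arm:
  increments:
    - {"tx": 0,"ty": 0,"tz": 5,"ax": 0,"ay": 0,"az": 0,"claw": -1}
    - {"tx": 0,"ty": -5,"tz": 15,"ax": 0,"ay": 0,"az": 0,"claw": -1}
    - {"tx": 0,"ty": -5,"tz": 30,"ax": 0,"ay": 0,"az": 0,"claw": -1}
    - {"tx": 0,"ty": 0,"tz": 35,"ax": 0,"ay": 0,"az": 0,"claw": -1}
    - {"tx": 0,"ty": 0,"tz": 35,"ax": 0,"ay": 0,"az": 0,"claw": -1}
    - {"tx": 0,"ty": 0,"tz": 20,"ax": 0,"ay": 0,"az": 0,"claw": -1}
    - {"tx": 0,"ty": 0,"tz": 0,"ax": 0,"ay": 0,"az": 0,"claw": -1}
    - {"tx": 0,"ty": 0,"tz": 0,"ax": 0,"ay": 0,"az": 0,"claw": -1}
    - {"tx": 0,"ty": 0,"tz": 0,"ax": 0,"ay": 0,"az": 0,"claw": -1}

```text
time_s: 35.55
tcp_pos: [0.5026, -0.2608, 0.2962]
eef_rot: [179.9, 12.1, -103.5]
contact_force: [-0.2, -0.0, 0.8]
gripper_width: 0.0002
```

```bash
python3 -c "
from mon import *
s=r.get_state();print(s['time_s'],s['tcp_pos'],s['contact_force'])
c=optics.capture('scene');print(tin(c,0));cv2.imwrite('pics/f.png',c['image'][130:340,100:460].repeat(2,0).repeat(2,1))"
```

```text
35.55 [ 0.50255946 -0.26078524  0.29618053] [-0.15056462 -0.00841605  0.77955247]
(np.float64(-57.30345894079298), np.int64(250), np.float64(-0.002231489437654066))
```

View pics/f.png

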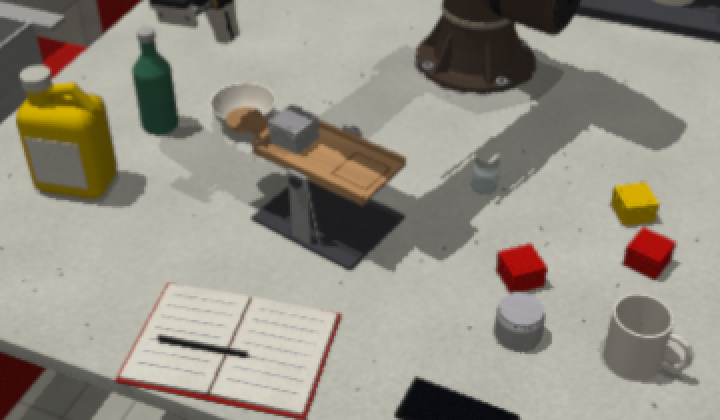

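The tin rests against the lip at (293,130) in this view. The tray is level, the bystanders are in place and the gripper is clear.

```bash
python3 -c "
from plant import r
print(r.close_job())"
```

```text
the job is handed in; nothing more can be done
None
```

The job is done and handed in at about 36 s. The tin was set on the marked square and let go. I pressed the paddle down in steps of about 0.01 rad until the tin began to slide by itself at about 0.424 rad, and held the tray still there. The tin glided to the lip at about 0.15–0.2 m/s, judged from camera positions. Then I let the tray up slowly and moved the gripper clear.

**Last checks:** the tray was level within about 0.004 rad and the tin was against the lip. The camera put the tin's centre at x ≈ -57 mm against the nominal -62 mm. The same view read about 5 mm high when the tin stood on the loading place, so the two agree. The bystanders and look-alikes looked undisturbed in the final picture. The press force stayed under 10 N, and the wrist force was about zero at the end.

**Disagreements:** the first move call was refused because its rows left out some keys, and nothing moved. While pressing, the fingertips dragged sideways on the paddle with up to about 7 N, which I corrected partway through.

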